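Set an eccentric guide roller with a gauge

TASK

Stand the setting gauge in the channel of the slide-guide stand, between the eccentric roller and the spring shoe, grip end towards you and its nose past the roller but still 20 to 45 mm short of the end stop, and let go. Then turn the knob clockwise just until the roller lightly pinches the gauge (about 5 to 8 N: it is no longer loose, but slides under a gentle push of about 4 to 7 N), let go of it, and slide the gauge on along the channel until its nose meets the end stop. Leave it there upright, still lightly pinched, and leave the other things alone.

Things in the scene. Friction and masses are not known exactly. Their poses are not given: they have to be found in the camera images.
- stand: Slide-guide stand, fixed: aluminium bed 185x110 mm, 10 mm thick, with a channel between a roller and a spring shoe. Origin: worktop height, on the channel's centre line. +x along the channel, away from the robot, to the end stop; +y across it to the shoe; z up. The roller (28 mm across, top 38 mm above worktop) is on the -y side. The bed's tail half (x from -90 to -25 mm) is bare.
- stop_face (a point): Centre of the end stop's face, at x = +83 mm in the stand's frame, where the gauge's nose must end. The stop is an aluminium block 32 mm wide, its top 43 mm above the worktop.
- shoe_rest (a point): Point on the stand where the middle of the spring shoe's flat face rests (stand x +10, y +6 mm). The shoe is a steel bar 70 mm long, top 36 mm above the worktop; it can be pushed 12 mm to +y. Its spring gives 5 N as soon as it leaves its rest and 2 N more per further mm. A fixed housing 38 mm high is 24 mm behind its face.
- knob: Black bar knob on the stand's eccentric bolt. Origin: on its upright axis at worktop height (stand x +20, y -21.35 mm); own x along the bar. Turns clockwise seen from above (3 rad at most) against a steady friction of 0.14 N m and stays where left; at its open end stop its x is the stand's x. The roller below turns with it, 9 mm off the axis; clockwise brings it towards the shoe.
- knob_grip (a point): Middle of the knob's bar, 66 mm above the worktop: 40 mm long, 12 mm wide, 24 mm high. The bar is clamped on the bolt at random, so the angle of first nip cannot be read from it: 0.5 to 2.2 rad after the start. At the nip the knob gets some 0.04 to 0.07 N m stiffer; about 0.25 rad later the pinch is too strong (then turn back).
- gauge: Steel setting gauge, about 100 g, upright on the worktop right of the stand: straight blade 130 mm long (x), 12 mm thick (y), 26 mm high, a grip at its tail. Origin: middle of its underside; +x to the nose; z up. Fits the channel with at least 4 mm to spare (towards the roller) until the knob is turned. Friction is 0.4 on roller and shoe, 0.15 on the bed: at a pinch of 5 to 8 N a level push of 4 to 7 N slides it.
- gauge_grip (a point): Where to take the gauge: on its upright grip, 52 mm behind the blade's middle and 44 mm above its underside. The grip is 26 mm long, 12 mm thick, and its top is 58 mm above the underside.
- gauge_nose (a point): Centre of the gauge's flat nose, 65 mm ahead of its middle. Its tail end, 65 mm behind the middle, is a flat upright face 12 mm wide and 58 mm high on which it can be pushed along from behind; a hand that grips it off the channel's line jams it against roller and shoe and feels too much drag.
- forceps: Bystander, leave it alone: steel forceps lying flat, 16x121x8 mm, long axis y. Origin: centre of its underside.
- tape_dispenser: Bystander, leave it alone: black tape dispenser, 37x130x62 mm, long axis y. Origin: centre of its underside.
- swab_jar: Bystander, leave it alone: clear grey lidded jar, 70 mm wide, 110 mm tall. Origin: centre of its underside.
- stain_jar: Bystander, leave it alone: jar with a screw lid, 55 mm wide, 84 mm tall. Origin: centre of its underside.
- sample_cup: Bystander, leave it alone: white cup with a wide lid, 58 mm wide, 61 mm tall. Origin: centre of its underside.
- tube: Bystander, leave it alone: sample tube with a cap, lying, 14x78x12 mm, long axis y. Origin: centre of its underside.
- slide_box: Bystander, leave it alone: clear flat box of slides, 31x83x21 mm, long axis y. Origin: centre of its underside.

How it is judged:
On the way, in this order (a step that is already met when the one before it is completed fails the run):
1. the gauge stands upright in the channel, released, its nose past the roller and 17 to 50 mm short of the end stop (y of gauge in the frame of stand between -0.014 and 0.014 m and z of gauge in the frame of stand between 0.007 and 0.0125 m and angle between gauge's own z axis and vertical below 0.1 rad and angle between the x axis of gauge and the x axis of stand, either way round below 0.15 rad and x of gauge in the frame of stand between -0.032 and 0.001 m and contact force between the fingers and gauge below 0.2 N), for 0.2 s.
2. the knob has been turned and let go so that the roller presses on the gauge with 3.5 to 10.5 N, the gauge being at least 8 mm short of the stop and not held (y of gauge in the frame of stand between -0.014 and 0.014 m and z of gauge in the frame of stand between 0.007 and 0.0125 m and angle between gauge's own z axis and vertical below 0.1 rad and angle between the x axis of gauge and the x axis of stand, either way round below 0.15 rad and x of gauge in the frame of stand between -0.035 and 0.01 m and contact force between gauge and knob between 3.5 and 10.5 N and contact force between the fingers and gauge below 0.2 N and contact force between the fingers and knob below 0.2 N), for 0.3 s.
At the end, for the whole second after the job is handed in: The gauge stands upright on the bed in the channel, its nose within 3.5 mm of the end stop, at rest, and the roller still presses on it with 3.5 to 10.5 N (y of gauge in the frame of stand between -0.014 and 0.014 m and z of gauge in the frame of stand between 0.007 and 0.0125 m and angle between gauge's own z axis and vertical below 0.1 rad and angle between the x axis of gauge and the x axis of stand, either way round below 0.15 rad and x of gauge in the frame of stand between 0.0145 and 0.022 m and contact force between gauge and knob between 3.5 and 10.5 N and linear speed of gauge below 0.01 m/s); the robot touches nothing.
It fails at once if a bystander is moved by more than 30 mm (distance of any of forceps, tape_dispenser, swab_jar, stain_jar, sample_cup, tube, slide_box from where it was at the start of the episode above 0.03 m).
It also fails if it takes over 72 s, if anything falls off the work surface, if the arm or the gripper's body presses on something with over 40 N, if the wrist force passes 120 N, or if a joint passes its speed limit or range.

ROBOT

A 6-joint arm with a two-finger parallel gripper is mounted at the origin on the work surface; the furniture and walls round the work are solid. World frame = base frame: x ahead of the robot, y to its left, z up, the work surface at z = 0. Lengths are in m, angles in rad, forces in N, time in s.
With the tool pointing down it reaches from about 0.35 to 0.875 m from the base axis. Payload 4.2 kg.
Tool frame: the origin (TCP) lies midway between the tips of the shut fingers; the grasp point (between the pads) lies 19 mm behind it (robot.pinch_z is the distance from the TCP to the grasp point, in m); z points along the fingers, y is the line along which they close (so a half turn about z gives the same grasp; the last joint's range is limited). The gripper opens to 87 mm and grips with 3 to 60 N. Pads are 19 mm wide; open, the fingers measure 117 mm over their backs; the gripper's body (75 mm by 190 mm) begins 51 mm behind the grasp point.
Start: joints at [-0.871, 0.385, 0.008, 0, -1.194, -0.259], TCP at [0.267, -0.565, 0.223] pointing down, gripper open.
Joint ranges: [-3.14, 3.14], [-1.21, 2.06], [-1.07, 1.41], [-3.16, 2.05], [-2.99, -0.16], [-3.1, 3.1]. Speed limits (rad/s): [2.79, 2.79, 3.14, 3.14, 3.14, 3.14].

INTERFACE

Orientations are given as a unit quaternion [x, y, z, w].
In Python, from workcell import robot gives the robot as it stands. The module is installed in compiled form; this text tells all that it offers.
- The arm moves only by the tool carry_out, never from a script. Its arguments are lists of equal length, an entry for each row: "offset": the shift along the tool's x, y, z in cm, a list of three; "roll": the turn about the tool's z in rad. In form: {"offset": [[dx, dy, dz], ...], "roll": [roll, ...]}. A call has 1 to 10 rows; each row is the pose to reach, as a shift and turn from the pose commanded when the call began, along the tool's axes at that moment; what a row does not reach only later rows make up. A row lasts 1/8 s, in which the tool goes at most 62.5 mm and 10.7 degrees, less where a joint would pass 70% of its speed; a pose out of reach is approached as far as the arm can. A call with a gripper value outside its range is refused whole. "hand" is the opening in per cent of the stroke, from 0 (shut) to 100 (fully open), set as the call begins (left out, the last holds). The fingers move at their own pace and stop on an object; "force" is the grip in N (left out, the last holds). Time passes only in rows, so rows that repeat a pose let the fingers close. It gives the time, the measured TCP pose, the force, the opening and the grip force at its end, in the units of the state.
- robot.read_state(): the state, without advancing time (a new reading comes with each control period).
- robot.read_camera(name): name is "side" or "top"; returns (picture, depth): 400x640x3 uint8, blue, green, red; 400x640 float32, m along the optical axis (not along the pixel's ray), 0 where there is no reading.
- robot.get_calibration(name): a dict with "vfov" (degrees; the focal length in pixels is half the picture's height over the tangent of half this angle, whatever the lens; pixels are square), "cx", "cy" (the principal point, pixels), "k1" (the pictures are not rectified: a ray, as slopes to the right and down, at radius r is drawn at 1 + k1 r^2 times it, then the intrinsics apply), "rvec" (rotation vector, rad) and "tvec" (3), from world to camera coordinates, as OpenCV has them. Camera axes: x right, y down, z forward; pixel columns grow to the right and rows downward; lengths in m; the calibration is good to about 2 mm. A picture is of the moment at which its call begins. get_calibration takes no time and is no camera call.
- robot.close_job(): hands the job in; it is judged then, once.
The state is a dict: "time": time; "qpos": joint angles; "joint_velocities": joint speeds; "joint_efforts": joint torques, N m; "tcp_pos": TCP position; "ee_rot": TCP orientation; "wrist_force": force on the tool from outside, world axes, zero at the start; "wrist_torque": the same for the moment, N m; "finger_gap": finger opening in m; "finger_force": force on a finger pad.
Only numpy, scipy, OpenCV 4.12 (cv2) and the standard library are available. Lean on these libraries where they do the work, as an engineer would, in place of code of your own. Each camera call takes 0.05 s, during which the arm holds its last target. There are 200 camera calls.

## Working session

There is one attempt and no reset: what is moved stays moved. The work goes in short steps, Python scripts to look and compute and a tool call to move; the robot and the scene stay as the last step left them, time stands still between calls to the robot, and variables do not carry over. Pictures are saved under pics/ and viewed, at most 10 in all, crops included, and the job is handed in when it is done.

Besides the shell and the picture viewer there is one more tool, called after "Emit:" as name([rows], argument=value, ...), one row to a line, values as JSON. carry_out: Moves the arm, as the interface text tells. Its arguments: {"type":"object","properties":{"offset":{"type":"array"},"roll":{"type":"array"},"hand":{"type":"number"},"force":{"type":"number"}},"required":["offset","roll"]}

```bash
mkdir -p pics
cat > h.py <<'E'
import numpy as np, cv2
from workcell import robot
def cal(n):
    c=robot.get_calibration(n); f=200/np.tan(np.radians(c["vfov"])/2)
    R=cv2.Rodrigues(np.array(c["rvec"],float))[0]; return c,f,R,np.array(c["tvec"],float)
def ray(n,u,v):
    c,f,R,t=cal(n); d=np.array([(u-c["cx"])/f,(v-c["cy"])/f]); s=d.copy()
    for _ in range(20): s=d/(1+c["k1"]*(s@s))
    return -R.T@t, R.T@np.array([s[0],s[1],1.])
def onz(n,u,v,z):
    o,d=ray(n,u,v); return o+d*(z-o[2])/d[2]
def pix(n,p):
    c,f,R,t=cal(n); q=R@np.array(p)+t; s=q[:2]/q[2]; s=s*(1+c["k1"]*(s@s)); return f*s+[c["cx"],c["cy"]]
def state():
    s=robot.read_state()
    for k in("time","tcp_pos","ee_rot","wrist_force","wrist_torque","finger_gap","finger_force","qpos"): print(k,np.round(s[k],4))
E
python3 - <<'E'
from h import *
state()
for n in("top","side"):
    p,d=robot.read_camera(n); cv2.imwrite(f"pics/{n}0.png",p); np.save(f"pics/{n}0.npy",d)
    o,r=ray(n,320,200); print(n,o,r,robot.get_calibration(n)["k1"])
E
```

```text
time 0.0
tcp_pos [ 0.2664 -0.5647  0.2214]
ee_rot [-2.185e-01  9.758e-01  1.100e-03 -3.000e-04]
wrist_force [-0.234   0.5754 -0.2011]
wrist_torque [ 0.0363 -0.0255 -0.0397]
finger_gap 0.0868
finger_force 0.0
qpos [-8.714e-01  3.856e-01  6.600e-03 -5.000e-04 -1.194e+00 -2.586e-01]
top [0.38005747 0.05838127 0.92298192] [ 0.19431125 -0.00769667 -0.98100029] 0.01073539673244394
side [ 0.60434329 -0.67235514  0.74445732] [-0.05131702  0.72654384 -0.68537545] -0.06343208494862564
```

View pics/top0.png

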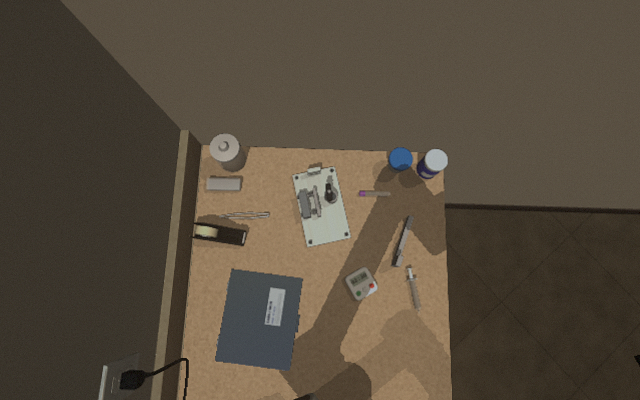

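View pics/side0.png

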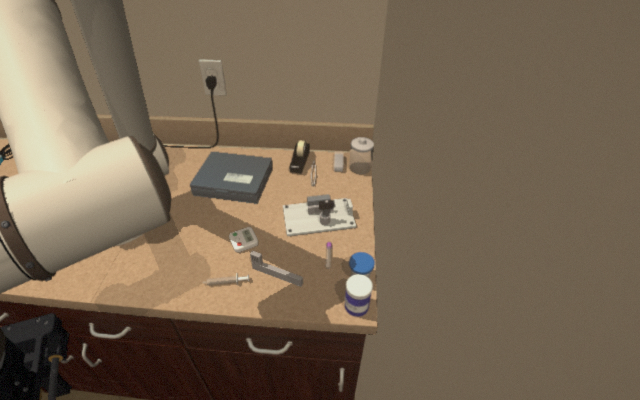

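The top view shows the stand at about (321,206), the knob at (330,195), and the gauge at (402,241) with its grip probably at the lower end (397,263). In the side view the gauge is at (277,270), with its grip at the left end (256,260). I'll zoom in.

Run:
```python
from h import *
p=cv2.imread("pics/top0.png")
a=cv2.resize(p[155:255,283:358],None,fx=5.5,fy=5.5,interpolation=2)
b=cv2.resize(p[205:280,380:425],None,fx=7,fy=7,interpolation=2)
c=np.zeros((560,a.shape[1]+b.shape[1],3),np.uint8); c[:a.shape[0],:a.shape[1]]=a; c[:b.shape[0],a.shape[1]:]=b
print(a.shape,b.shape); cv2.imwrite("pics/c0.png",c)
for u,v in((321,206),(402,241)): print(onz("top",u,v,0.02))
```

```text
(550, 412, 3) (525, 315, 3)
[0.54403582 0.04840791 0.02      ]
[ 0.46445013 -0.1495711   0.02      ]
```

View pics/c0.png

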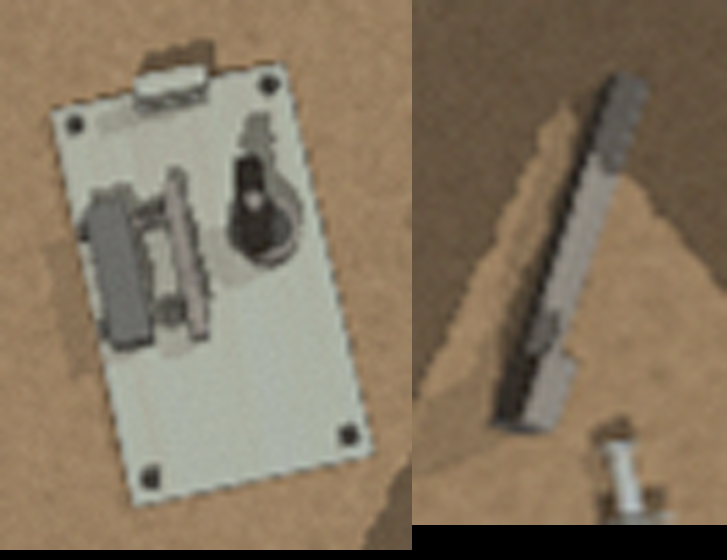

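The crop shows the bed corners at (50,110), (288,62), (373,452) and (133,505), the stop at (173,85), the shoe face along (178,170)–(205,335), and the knob bar around (252,203). In the gauge crop, the nose is at top right (632,80) and the grip at the lower end (550,395). Next I'll take the geometry from depth.

```bash
cat >> h.py <<'E'
def cloud(n,d):
    c,f,R,t=cal(n); v,u=np.mgrid[0:400,0:640]
    K=np.array([[f,0,c["cx"]],[0,f,c["cy"]],[0,0,1]])
    s=cv2.undistortPoints(np.stack([u,v],-1).reshape(-1,1,2).astype(np.float64),K,np.array([c["k1"],0,0,0,0.])).reshape(400,640,2)
    P=np.concatenate([s,np.ones((400,640,1))],-1)*d[...,None]
    return (P-t)@R
def rect(P,m):
    q=P[m][:,:2]; r=cv2.minAreaRect((q*1000).astype(np.float32)); return len(q),np.round(q.mean(0),4),np.round(cv2.boxPoints(r),1).tolist()
E
python3 - <<'E'
from h import *
for n,g,s in(("top",(slice(205,280),slice(380,425)),(slice(155,255),slice(283,358))),("side",(slice(250,290),slice(245,306)),(slice(190,240),slice(275,362)))):
    P=cloud(n,np.load(f"pics/{n}0.npy")); G=P[g];S=P[s]
    print(n,"table z",np.median(G[...,2]))
    for nm,A,lo,hi in(("blade",G,.018,.032),("grip",G,.048,.066),("bed",S,.006,.015),("shoe/roller/stop",S,.03,.043),("knob",S,.066,.09)):
        z=A[...,2]; print(nm,rect(A,(z>lo)&(z<hi)))
c=[(50,110),(288,62),(373,452),(133,505)]
print("bed corners",[np.round(onz("top",x/5.5+283-.4,y/5.5+155-.4,.01)[:2],4).tolist() for x,y in c])
print("knob",onz("top",251/5.5+282.6,203/5.5+154.6,.078))
print("shoe face",[onz("top",x/5.5+282.6,y/5.5+154.6,.036)[:2].round(4).tolist() for x,y in((188,172),(211,332))])
print("stop",[onz("top",x/5.5+282.6,y/5.5+154.6,.043)[:2].round(4).tolist() for x,y in((135,98),(208,82))])
f=lambda x,y,z:onz("top",(x-412)/7+379.6,y/7+204.6,z)[:2].round(4).tolist()
print("nose top",f(618,72,.026),f(650,85,.026),"grip tail",f(523,430,.058),f(552,430,.058),"grip front R",f(577,362,.058))
E
```

```text
top table z -4.4732062835041096e-05
blade (241, array([ 0.4752, -0.1522]), [[375.20001220703125, -169.5], [527.7000122070312, -174.0], [529.0999755859375, -127.30000305175781], [376.6000061035156, -122.80000305175781]])
grip (66, array([ 0.417 , -0.1322]), [[403.3999938964844, -134.0], [427.79998779296875, -141.89999389648438], [431.29998779296875, -131.0], [406.8999938964844, -123.0999984741211]])
bed (2582, array([0.5418, 0.0458]), [[445.29998779296875, 80.69999694824219], [471.8999938964844, -26.100000381469727], [651.5, 18.600000381469727], [625.0, 125.30000305175781]])
shoe/roller/stop (416, array([0.5583, 0.0725]), [[512.2000122070312, 97.0999984741211], [525.7999877929688, 6.0], [643.2999877929688, 23.5], [629.7999877929688, 114.5999984741211]])
knob (90, array([0.5692, 0.0335]), [[549.7999877929688, 35.400001525878906], [551.9000244140625, 23.799999237060547], [589.5999755859375, 30.700000762939453], [587.5, 42.400001525878906]])
side table z 7.98617112637577e-05
blade (297, array([ 0.4714, -0.155 ]), [[403.0, -137.89999389648438], [526.2000122070312, -179.60000610351562], [5
[... 376 characters left out ...]
[625.0999755859375, 125.19999694824219]])
shoe/roller/stop (286, array([0.5617, 0.0632]), [[500.70001220703125, 79.0], [557.5, -1.899999976158142], [647.2999877929688, 61.099998474121094], [590.5, 142.0]])
knob (92, array([0.5711, 0.0296]), [[552.0, 38.099998474121094], [552.0, 23.5], [590.7999877929688, 23.700000762939453], [590.7000122070312, 38.29999923706055]])
bed corners [[0.6236, 0.1242], [0.6501, 0.016], [0.4719, -0.0256], [0.4455, 0.0798]]
knob [0.56801446 0.03333793 0.078     ]
shoe face [[0.5905, 0.0603], [0.5194, 0.048]]
stop [[0.6215, 0.0847], [0.6299, 0.0527]]
nose top [0.5278, -0.1663] [0.5236, -0.1773] grip tail [0.4035, -0.125] [0.4037, -0.1345] grip front R [0.4259, -0.143]
```

```bash
cat >> h.py <<'E'
from scipy.spatial.transform import Rotation as Ro
TH=.242; ex=np.array([np.cos(TH),np.sin(TH)]); ey=np.array([-ex[1],ex[0]]); O=np.array([.5462,.0482])
def S(x,y): return O+ex*x/1000+ey*y/1000   # stand mm -> world m
def go(x,y,z,yaw=None):
    s=robot.read_state(); R=Ro.from_quat(s["ee_rot"]).as_matrix()
    a=np.arctan2(-R[1,0],-R[0,0]); d=R.T@(np.array([x,y,z])-s["tcp_pos"])*100
    print("offset cm",d.round(2),"yaw",a.round(4),"roll",None if yaw is None else np.round((a-yaw+np.pi/2)%np.pi-np.pi/2,3))
E
python3 -c "
from h import *
go(.417,-.1345,.11,-.33)"
```

```text
offset cm [-31.97  32.48  11.22] yaw 0.4406 roll 0.771
```

Emit:
carry_out([
  [-4, 4, 1.2],
  [-8, 8, 2.5],
  [-12, 12, 4],
  [-16, 16, 5.5],
  [-20, 20, 7],
  [-24, 24.4, 8.5],
  [-28, 28.5, 10],
  [-32, 32.5, 11.2],
  [-32, 32.5, 11.2],
  [-32, 32.5, 11.2],
], roll=[0.15, 0.3, 0.45, 0.6, 0.77, 0.77, 0.77, 0.77, 0.77, 0.77], hand=70, force=20)

```text
time: 1.35
tcp_pos: [0.4172, -0.1346, 0.1104]
ee_rot: [0.163, 0.987, -0.0, -0.0]
wrist_force: [0.1, 0.1, -0.3]
finger_gap: 0.0609
finger_force: 0.0
```

```bash
python3 -c "
from h import *
state(); go(.417,-.1345,.027,-.33)
p,d=robot.read_camera('side'); P=cloud('side',d)
A=P[235:300,235:320]; cv2.imwrite('pics/s1.png',cv2.resize(p[200:310,200:360],None,fx=4,fy=4))
m=(A[...,2]>.018)&(A[...,2]<.030); print(rect(A,m))
"
```

```text
time 1.35
tcp_pos [ 0.4172 -0.1346  0.1104]
ee_rot [ 1.634e-01  9.866e-01 -1.000e-04 -4.000e-04]
wrist_force [ 0.0791  0.142  -0.2652]
wrist_torque [-0.0804 -0.0007  0.0009]
finger_gap 0.0609
finger_force 0.0
qpos [ 0.061   0.1957 -0.5884 -0.     -0.7875 -1.9601]
offset cm [0.02 0.01 8.34] yaw -0.3284 roll 0.002
(290, array([ 0.4725, -0.1551]), [[343.6000061035156, -129.1999969482422], [480.70001220703125, -236.0], [531.2999877929688, -171.10000610351562], [394.20001220703125, -64.30000305175781]])
```

View pics/s1.png

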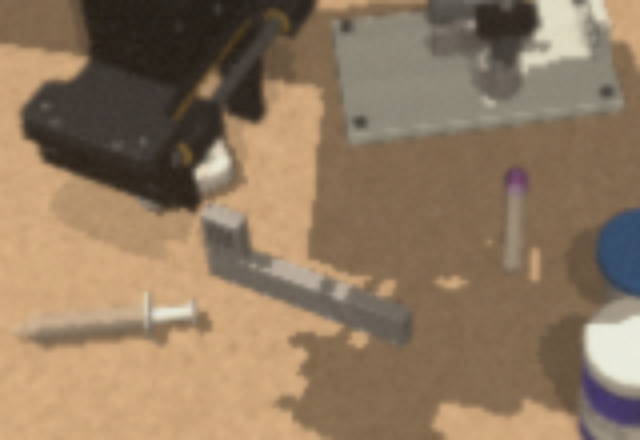

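The gripper is straddling the grip: the grip top is at (225,215) in the crop, with the fingers just above it and either side. Going down and closing.

Emit:
carry_out([
  [0, 0, 3],
  [0, 0, 6],
  [0, 0, 8.3],
  [0, 0, 8.3],
  [0, 0, 8.3],
], roll=[0, 0, 0, 0, 0])

```text
time: 2.02
tcp_pos: [0.4179, -0.1356, 0.0283]
ee_rot: [0.165, 0.986, 0.0, 0.001]
wrist_force: [0.6, 0.8, 0.4]
finger_gap: 0.0609
finger_force: 0.0
```

Emit:
carry_out([
  [0, 0, 0],
  [0, 0, 0],
  [0, 0, 0],
  [0, 0, 0],
  [0, 0, 0],
  [0, 0, 0],
], roll=[0, 0, 0, 0, 0, 0], hand=0, force=25)

```text
time: 2.78
tcp_pos: [0.4174, -0.1347, 0.0275]
ee_rot: [0.164, 0.986, -0.0, -0.0]
wrist_force: [-0.5, -0.6, -1.9]
finger_gap: 0.0115
finger_force: 25.0
```

Emit:
carry_out([
  [0, 0, -2],
  [0, 0, -5],
  [0, 0, -8],
  [0, 0, -8],
  [0, 0, -8],
], roll=[0, 0, 0, 0, 0])

```text
time: 3.4
tcp_pos: [0.4165, -0.1347, 0.1068]
ee_rot: [0.164, 0.986, 0.0, -0.001]
wrist_force: [0.2, -0.2, -0.8]
finger_gap: 0.0117
finger_force: 25.0
```

```bash
python3 -c "
from h import *
state(); p,d=robot.read_camera('side'); P=cloud('side',d); A=P[190:300,200:330]
cv2.imwrite('pics/s2.png',cv2.resize(p[160:310,200:380],None,fx=4,fy=4))
m=(A[...,2]>.095)&(A[...,2]<.112)&(A[...,0]>.43)&(A[...,0]<.56)&(A[...,1]<-.12); print(rect(A,m)); q=A[m]; print(q[:,2].max(),q[q[:,0].argmax()])
x,y=S(-66,-1); go(x,y,.12,TH)
"
```

```text
time 3.4
tcp_pos [ 0.4165 -0.1347  0.1068]
ee_rot [ 1.641e-01  9.864e-01  1.000e-04 -8.000e-04]
wrist_force [ 0.2291 -0.245  -0.7532]
wrist_torque [-0.0735  0.0051  0.0338]
finger_gap 0.0117
finger_force 24.9998
qpos [ 6.0600e-02  2.0050e-01 -5.9360e-01 -7.0000e-04 -7.7820e-01 -1.9606e+00]
(316, array([ 0.4793, -0.1582]), [[423.0, -142.6999969482422], [521.0999755859375, -186.5], [529.4000244140625, -167.6999969482422], [431.3999938964844, -124.0]])
0.11077109748698397 [ 0.52840359 -0.16753568  0.10379516]
offset cm [-0.86 17.85 -1.36] yaw -0.3296 roll -0.572
```

View pics/s2.png

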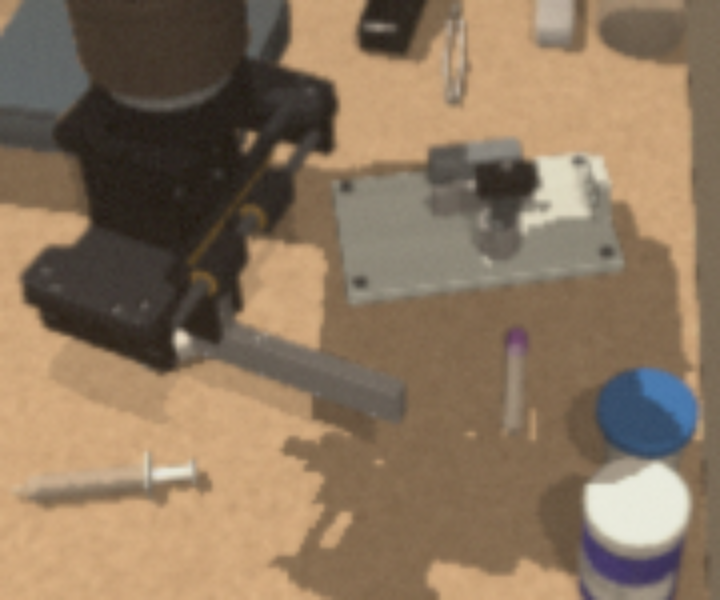

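The gauge is held level, nose at about (400,395) in the crop, and nothing else has moved. I'll lift it, turn it and carry it over the channel.

Emit:
carry_out([
  [0, 0, -2.6],
  [-0.2, 3, -2.6],
  [-0.4, 7, -2.6],
  [-0.6, 11, -2.6],
  [-0.8, 15, -2.6],
  [-0.9, 17.8, -2.6],
  [-0.9, 17.8, -2.6],
  [-0.9, 17.8, -2.6],
  [-0.9, 17.8, -2.6],
], roll=[0, -0.1, -0.22, -0.35, -0.47, -0.57, -0.57, -0.57, -0.57])

```text
time: 4.58
tcp_pos: [0.4828, 0.0299, 0.1331]
ee_rot: [-0.119, 0.993, -0.0, -0.001]
wrist_force: [-0.8, 0.2, -1.4]
finger_gap: 0.0118
finger_force: 25.0
```

```bash
python3 -c "
from h import *
state(); p,d=robot.read_camera('top'); P=cloud('top',d); A=P[140:260,270:370]
cv2.imwrite('pics/t3.png',cv2.resize(p[155:265,273:373],None,fx=5,fy=5,interpolation=2))
m=(A[...,2]>.115)&(A[...,2]<.136)&(A[...,0]>.49)&(A[...,0]<.63); print(rect(A,m))
q=(A[m][:,:2]-O)*1000; X=np.c_[q@ex,q@ey]; print('stand frame',X.mean(0),X.min(0),X.max(0)); print(np.polyfit(X[:,0],X[:,1],1))
x,y=S(-66,-2); go(x,y,.038,TH)
"
```

```text
time 4.575
tcp_pos [0.4828 0.0299 0.1331]
ee_rot [-1.193e-01  9.929e-01 -1.000e-04 -7.000e-04]
wrist_force [-0.8217  0.248  -1.3751]
wrist_torque [0.0034 0.0213 0.035 ]
finger_gap 0.0118
finger_force 24.9999
qpos [ 3.9840e-01  2.3760e-01 -4.5720e-01 -1.0000e-04 -8.7740e-01 -1.7299e+00]
(0, array([nan, nan]), [[0.0, 0.0], [0.0, 0.0], [0.0, 0.0], [0.0, 0.0]])h.py:24: RuntimeWarning: Mean of empty slice.
  q=P[m][:,:2]; r=cv2.minAreaRect((q*1000).astype(np.float32)); return len(q),np.round(q.mean(0),4),np.round(cv2.boxPoints(r),1).tolist()
  ret = um.true_divide(
<string>:6: RuntimeWarning: Mean of empty slice.
Traceback (most recent call last):
ValueError: zero-size array to reduction operation minimum which has no identity
```

View pics/t3.png

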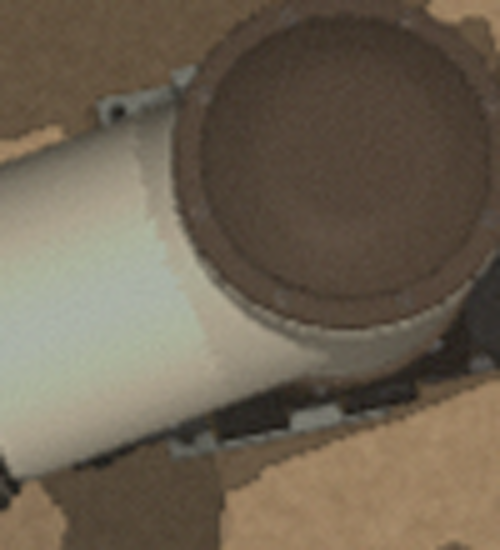

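The arm hides the work in the top view, so I'll use the side view.

```bash
python3 -c "
from h import *
p,d=robot.read_camera('side'); P=cloud('side',d); A=P[150:250,260:380]
cv2.imwrite('pics/s4.png',cv2.resize(p[140:250,250:380],None,fx=5,fy=5,interpolation=2))
m=(A[...,2]>.105)&(A[...,2]<.136)&(A[...,0]>.505)&(A[...,0]<.64)&(A[...,1]<.12)&(A[...,1]>0)
q=(A[m][:,:2]-O)*1000; X=np.c_[q@ex,q@ey]; print(len(X),'stand frame',X.min(0),X.max(0)); print(np.polyfit(X[:,0],X[:,1],1))
mt=m&(A[...,2]>.1285);X=(A[mt][:,:2]-O)*1000@np.c_[ex,ey];print(len(X),X.mean(0),X.min(0),X.max(0),np.polyfit(X[:,0],X[:,1],1)); print(np.percentile(A[m][:,2],[2,98]))
x,y=S(-66,-2); go(x,y,.038,TH)
"
```

```text
360 stand frame [-44.74391695 -13.20785249] [50.25848592  3.52833117]
[ 0.01792352 -8.10373013]
114 [10.99154937 -5.61459666] [-42.01846324 -12.26353972] [50.25848592  3.52833117] [ 0.04373474 -6.09530921]
[0.10659238 0.13302842]
offset cm [0.03 0.05 9.54] yaw 0.2394 roll -0.003
```

View pics/s4.png

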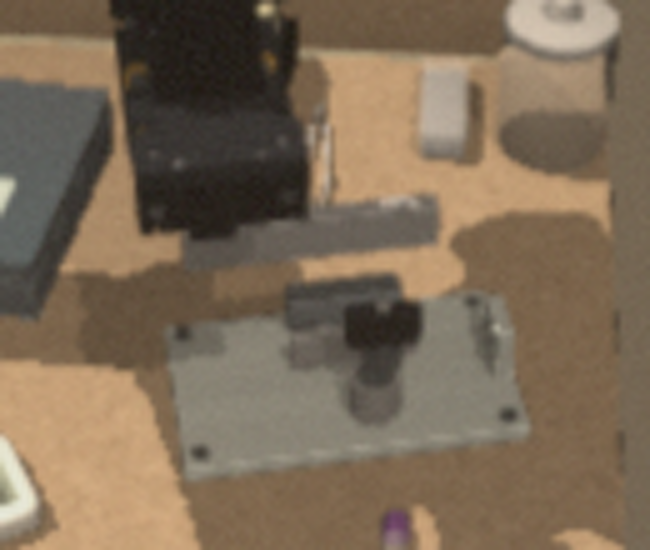

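The blade hangs over the channel, its nose at (437,215) in the crop, and its centre line is within 1–2 mm of the target. Lowering it with force checks.

Emit:
carry_out([
  [0, 0, 2],
  [0, 0, 4.5],
  [0, 0, 6],
  [0, 0, 7.2],
  [0, 0, 7.9],
  [0, 0, 7.9],
], roll=[0, 0, 0, 0, 0, 0])

```text
time: 5.42
tcp_pos: [0.4834, 0.0306, 0.0544]
ee_rot: [-0.12, 0.993, -0.0, -0.0]
wrist_force: [0.5, -0.2, -0.8]
finger_gap: 0.0116
finger_force: 25.0
```

Emit:
carry_out([
  [0, 0, 0.4],
  [0, 0, 0.8],
  [0, 0, 1.2],
  [0, 0, 1.4],
  [0, 0, 1.5],
  [0, 0, 1.5],
  [0, 0, 1.5],
], roll=[0, 0, 0, 0, 0, 0, 0])

```text
time: 6.3
tcp_pos: [0.4836, 0.0308, 0.0397]
ee_rot: [-0.12, 0.993, 0.0, 0.0]
wrist_force: [0.9, -0.6, -0.7]
finger_gap: 0.0116
finger_force: 25.0
```

Emit:
carry_out([
  [0, 0, 0.1],
  [0, 0, 0.2],
  [0, 0, 0.2],
  [0, 0, 0.2],
], roll=[0, 0, 0, 0])

```text
time: 6.8
tcp_pos: [0.4835, 0.0308, 0.0376]
ee_rot: [-0.12, 0.993, 0.0, 0.0]
wrist_force: [0.3, 0.2, -0.4]
finger_gap: 0.0113
finger_force: 25.0
```

Emit:
carry_out([
  [0, 0, 0],
  [0, 0, 0],
  [0, 0, 0],
  [0, 0, 0],
  [0, 0, 0],
], roll=[0, 0, 0, 0, 0], hand=45)

```text
time: 7.42
tcp_pos: [0.4835, 0.0308, 0.0376]
ee_rot: [-0.12, 0.993, -0.0, -0.0]
wrist_force: [0.8, -0.3, 0.1]
finger_gap: 0.039
finger_force: 0.0
```

Emit:
carry_out([
  [0, 0, -3],
  [0, 0, -7],
  [0, 0, -10],
  [0, 0, -10],
  [0, 0, -10],
], roll=[0, 0, 0, 0, 0])

```text
time: 8.05
tcp_pos: [0.4828, 0.0306, 0.1369]
ee_rot: [-0.12, 0.993, 0.0, -0.001]
wrist_force: [-0.0, 0.3, 0.0]
finger_gap: 0.0391
finger_force: 0.0
```

```bash
python3 -c "
from h import *
p,d=robot.read_camera('side'); P=cloud('side',d)
cv2.imwrite('pics/s5.png',cv2.resize(p[150:250,260:380],None,fx=5,fy=5,interpolation=2))
A=P[170:240,260:365]; X=(A[...,:2]-O)*1000@np.c_[ex,ey]
for lo,hi in((.045,.072),(.031,.042)):
  m=(A[...,2]>lo)&(A[...,2]<hi)&(X[...,0]<-20)&(X[...,0]>-100)&(abs(X[...,1])<25); q=X[m]; print(len(q),q.mean(0),q.min(0),q.max(0))
x,y=S(20,-21.35); go(x,y,.12,TH)
state()
"
```

```text
93 [-65.45189264  -6.26800137] [-78.09715463 -10.92839104] [-52.32108888   4.96923287]
84 [-45.0974772   -5.03998445] [-76.94461143 -11.50746859] [-20.24603268  12.03766583]
offset cm [-8.6  -1.93  1.63] yaw 0.2405 roll -0.002
time 8.1
tcp_pos [0.4826 0.0305 0.1365]
ee_rot [-1.200e-01  9.928e-01 -1.000e-04 -1.100e-03]
wrist_force [ 1.5713  0.3814 -0.73  ]
wrist_torque [-0.0001 -0.0429 -0.0157]
finger_gap 0.0388
finger_force 0.0
qpos [ 3.9970e-01  2.3360e-01 -4.5230e-01 -5.0000e-04 -8.8720e-01 -1.7297e+00]
```

View pics/s5.png

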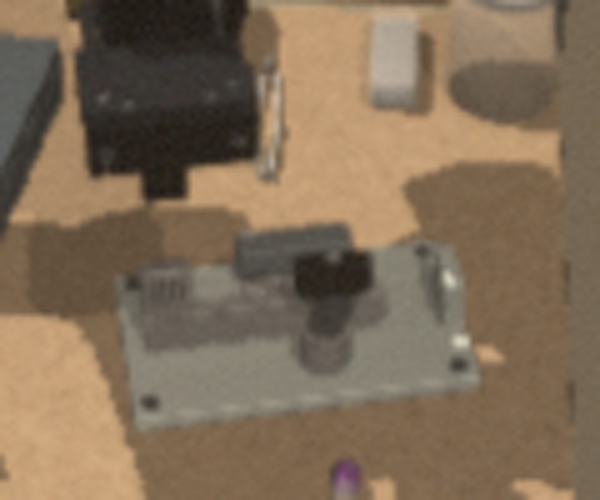

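The gauge is standing in the channel, with the grip at (165,285) in the crop and its x at about -13.5 mm. Now over to the knob, with a half-turn to bring the wrist back into range.

Emit:
carry_out([
  [-2, -0.5, 0],
  [-4, -1, 0],
  [-6, -1.5, 0],
  [-8, -1.9, 0],
  [-8.6, -1.9, 0],
  [-8.6, -1.9, 0],
  [-8.6, -1.9, 0],
  [-8.6, -1.9, 0],
  [-8.6, -1.9, 0],
  [-8.6, -1.9, 0],
], roll=[-0.17, -0.34, -0.51, -0.68, -0.85, -1.02, -1.19, -1.36, -1.53, -1.7])

```text
time: 9.35
tcp_pos: [0.5707, 0.0326, 0.1357]
ee_rot: [0.827, -0.563, -0.001, 0.001]
wrist_force: [-0.2, -0.8, -0.0]
finger_gap: 0.0393
finger_force: 0.0
```

Emit:
carry_out([
  [0, 0, 0],
  [0, 0, 0],
  [0, 0, 0],
  [0, 0, 0],
  [0, 0, 0],
  [0, 0, 0],
  [0, 0, 0],
  [0, 0, 0],
  [0, 0, 0],
  [0, 0, 0],
], roll=[-0.17, -0.34, -0.51, -0.68, -0.85, -1.02, -1.19, -1.36, -1.44, -1.44])

```text
time: 10.6
tcp_pos: [0.5709, 0.0327, 0.1361]
ee_rot: [0.993, 0.119, -0.001, 0.0]
wrist_force: [0.0, 0.1, 0.1]
finger_gap: 0.0389
finger_force: 0.0
```

```bash
python3 -c "
from h import *
state(); x,y=S(20,-21.35); print(x,y); go(x,y,.052,TH)
p,d=robot.read_camera('side'); P=cloud('side',d); A=P[190:240,290:350]; m=(A[...,2]>.06)&(A[...,2]<.09); print(rect(A,m))
"
```

```text
time 10.6
tcp_pos [0.5709 0.0327 0.1361]
ee_rot [ 9.929e-01  1.188e-01 -1.400e-03  2.000e-04]
wrist_force [0.0446 0.13   0.0927]
wrist_torque [-0.0787  0.1262  0.0215]
finger_gap 0.0389
finger_force 0.0
qpos [ 3.4030e-01  3.7310e-01 -2.4400e-01 -2.0000e-04 -9.5660e-01  1.4688e+00]
0.5707336295730122 0.03226502212194125
offset cm [0.   0.03 8.41] yaw -2.9035 roll -0.004
(162, array([0.5492, 0.0288]), [[476.70001220703125, 37.400001525878906], [476.8999938964844, 20.399999618530273], [591.0999755859375, 22.0], [590.9000244140625, 38.900001525878906]])
```

Emit:
carry_out([
  [0, 0, 3],
  [0, 0, 6],
  [0, 0, 8],
  [0, 0, 8.4],
  [0, 0, 8.4],
], roll=[0, 0, 0, 0, 0])

```text
time: 11.28
tcp_pos: [0.5718, 0.0328, 0.0536]
ee_rot: [0.993, 0.119, 0.0, 0.0]
wrist_force: [0.2, -0.6, 0.1]
finger_gap: 0.039
finger_force: 0.0
```

Emit:
carry_out([
  [0, 0, 0],
  [0, 0, 0],
  [0, 0, 0],
  [0, 0, 0],
  [0, 0, 0],
], roll=[0, 0, 0, 0, 0], hand=0, force=45)

```text
time: 11.9
tcp_pos: [0.5716, 0.0334, 0.0541]
ee_rot: [0.993, 0.12, 0.0, -0.0]
wrist_force: [-2.3, 3.9, 5.0]
finger_gap: 0.0119
finger_force: 50.0
```

```bash
python3 -c "
from h import *
state()"
```

```text
time 11.9
tcp_pos [0.5716 0.0334 0.0541]
ee_rot [ 9.928e-01  1.196e-01  3.000e-04 -2.000e-04]
wrist_force [-2.3361  3.9321  4.9666]
wrist_torque [0.9575 0.8022 0.1018]
finger_gap 0.0119
finger_force 49.9734
qpos [ 3.4100e-01  4.7150e-01 -3.3090e-01 -4.0000e-04 -7.6780e-01  1.4699e+00]
```

```bash
cat > t.py <<'E'
from h import *
s=robot.read_state(); print(s["time"],"yaw",np.round(s["qpos"][0]+s["qpos"][5],4),"Tz",np.round(s["wrist_torque"],3),"F",np.round(s["wrist_force"],1),"e6",np.round(s["joint_efforts"][5],3))
E
python3 t.py
```

```text
11.9 yaw 1.8109 Tz [0.958 0.802 0.102] F [-2.3  3.9  5. ] e6 -0.052
```

Emit:
carry_out([
  [0, 0, 0],
  [0, 0, 0],
  [0, 0, 0],
  [0, 0, 0],
  [0, 0, 0],
], roll=[0.1, 0.2, 0.25, 0.3, 0.3])

```text
time: 12.52
tcp_pos: [0.5716, 0.0328, 0.0541]
ee_rot: [1.0, -0.03, 0.0, 0.0]
wrist_force: [-2.9, 0.9, 5.2]
finger_gap: 0.0115
finger_force: 50.0
```

```bash
python3 t.py
```

```text
12.525 yaw 1.5104 Tz [ 0.284  0.789 -0.03 ] F [-2.9  0.9  5.2] e6 0.012
```

Emit:
carry_out([
  [0, 0, 0],
  [0, 0, 0],
], roll=[0.04, 0.08])

```text
time: 12.78
tcp_pos: [0.5716, 0.0326, 0.0541]
ee_rot: [0.998, -0.07, 0.0, 0.0]
wrist_force: [-0.7, 1.0, 5.2]
finger_gap: 0.0118
finger_force: 49.9
```

```bash
python3 t.py
```

```text
12.775 yaw 1.4299 Tz [0.089 0.795 0.142] F [-0.7  1.   5.2] e6 0.064
```

Emit:
carry_out([
  [0, 0, 0],
  [0, 0, 0],
], roll=[0.04, 0.08])

```text
time: 13.02
tcp_pos: [0.5716, 0.0325, 0.0541]
ee_rot: [0.994, -0.11, 0.0, 0.0]
wrist_force: [-1.3, 0.2, 5.2]
finger_gap: 0.0117
finger_force: 49.9
```

```bash
python3 t.py
```

```text
13.025 yaw 1.3498 Tz [-0.003  0.709  0.153] F [-1.3  0.2  5.2] e6 0.062
```

Emit:
carry_out([
  [0, 0, 0],
  [0, 0, 0],
], roll=[0.04, 0.08])

```text
time: 13.28
tcp_pos: [0.5715, 0.0323, 0.0541]
ee_rot: [0.989, -0.15, -0.0, 0.0]
wrist_force: [-2.5, -0.4, 4.7]
finger_gap: 0.0117
finger_force: 49.9
```

```bash
python3 t.py
```

```text
13.275 yaw 1.2696 Tz [-0.119  0.766  0.173] F [-2.5 -0.4  4.7] e6 0.06
```

Emit:
carry_out([
  [0, 0, 0],
  [0, 0, 0],
], roll=[0.04, 0.08])

```text
time: 13.52
tcp_pos: [0.5715, 0.0322, 0.0541]
ee_rot: [0.982, -0.189, -0.0, 0.001]
wrist_force: [-1.9, -0.6, 5.6]
finger_gap: 0.0118
finger_force: 49.9
```

```bash
python3 t.py
```

```text
13.525 yaw 1.1895 Tz [-0.276  0.746  0.152] F [-1.9 -0.6  5.6] e6 0.059
```

Emit:
carry_out([
  [0, 0, 0],
  [0, 0, 0],
], roll=[0.04, 0.08])

```text
time: 13.78
tcp_pos: [0.5714, 0.0321, 0.0541]
ee_rot: [0.974, -0.228, -0.0, 0.001]
wrist_force: [-1.8, -0.9, 5.7]
finger_gap: 0.0118
finger_force: 49.9
```

```bash
python3 t.py
```

```text
13.775 yaw 1.1094 Tz [-0.354  0.759  0.167] F [-1.8 -0.9  5.7] e6 0.058
```

Emit:
carry_out([
  [0, 0, 0],
  [0, 0, 0],
], roll=[0.04, 0.08])

```text
time: 14.02
tcp_pos: [0.5713, 0.0319, 0.0541]
ee_rot: [0.964, -0.267, -0.0, 0.001]
wrist_force: [-2.8, -1.3, 5.5]
finger_gap: 0.0114
finger_force: 49.9
```

```bash
python3 t.py
```

```text
14.025 yaw 1.0292 Tz [-0.51   0.724  0.152] F [-2.8 -1.3  5.5] e6 0.057
```

Emit:
carry_out([
  [0, 0, 0],
  [0, 0, 0],
], roll=[0.04, 0.08])

```text
time: 14.28
tcp_pos: [0.5712, 0.0318, 0.0541]
ee_rot: [0.952, -0.305, -0.0, 0.001]
wrist_force: [-3.1, -2.1, 6.0]
finger_gap: 0.0115
finger_force: 49.9
```

```bash
python3 t.py
```

```text
14.275 yaw 0.9491 Tz [-0.608  0.745  0.119] F [-3.1 -2.1  6. ] e6 0.054
```

Emit:
carry_out([
  [0, 0, 0],
  [0, 0, 0],
], roll=[0.04, 0.08])

```text
time: 14.52
tcp_pos: [0.5711, 0.0317, 0.0541]
ee_rot: [0.939, -0.343, -0.0, 0.001]
wrist_force: [-1.9, -1.7, 5.8]
finger_gap: 0.0118
finger_force: 49.9
```

```bash
python3 t.py
```

```text
14.525 yaw 0.869 Tz [-0.676  0.804  0.169] F [-1.9 -1.7  5.8] e6 0.053
```

Emit:
carry_out([
  [0, 0, 0],
  [0, 0, 0],
], roll=[0.04, 0.08])

```text
time: 14.78
tcp_pos: [0.5709, 0.0315, 0.0541]
ee_rot: [0.925, -0.38, -0.0, 0.001]
wrist_force: [-2.6, -3.2, 6.6]
finger_gap: 0.0116
finger_force: 49.9
```

```bash
python3 t.py
```

```text
14.775 yaw 0.7889 Tz [-0.724  0.908  0.196] F [-2.6 -3.2  6.6] e6 0.053
```

Emit:
carry_out([
  [0, 0, 0],
  [0, 0, 0],
], roll=[0.04, 0.08])

```text
time: 15.02
tcp_pos: [0.5709, 0.0314, 0.0541]
ee_rot: [0.909, -0.417, -0.0, 0.001]
wrist_force: [-2.6, -2.8, 6.5]
finger_gap: 0.0117
finger_force: 49.9
```

```bash
python3 t.py
```

```text
15.025 yaw 0.7088 Tz [-0.858  0.871  0.162] F [-2.6 -2.8  6.5] e6 0.049
```

Emit:
carry_out([
  [0, 0, 0],
  [0, 0, 0],
], roll=[0.04, 0.08])

```text
time: 15.28
tcp_pos: [0.5707, 0.0313, 0.0541]
ee_rot: [0.891, -0.453, -0.0, 0.001]
wrist_force: [-3.3, -3.0, 6.7]
finger_gap: 0.012
finger_force: 49.9
```

```bash
python3 t.py
```

```text
15.275 yaw 0.6288 Tz [-0.958  0.959  0.231] F [-3.3 -3.   6.7] e6 0.009
```

Emit:
carry_out([
  [0, 0, 0],
  [0, 0, 0],
], roll=[0.04, 0.08])

```text
time: 15.52
tcp_pos: [0.5706, 0.0312, 0.0541]
ee_rot: [0.873, -0.488, -0.0, 0.002]
wrist_force: [-3.7, -2.9, 7.2]
finger_gap: 0.0116
finger_force: 49.9
```

```bash
python3 t.py
```

```text
15.525 yaw 0.5489 Tz [-0.93   1.006  0.268] F [-3.7 -2.9  7.2] e6 -0.033
```

Emit:
carry_out([
  [0, 0, 0],
  [0, 0, 0],
], roll=[0.04, 0.08])

```text
time: 15.78
tcp_pos: [0.5704, 0.0311, 0.0541]
ee_rot: [0.852, -0.523, -0.0, 0.002]
wrist_force: [-4.2, -4.1, 7.1]
finger_gap: 0.0118
finger_force: 49.9
```

```bash
python3 t.py; python3 -c "
from h import *
p,d=robot.read_camera('side'); cv2.imwrite('pics/s6.png',cv2.resize(p[165:245,270:370],None,fx=6,fy=6,interpolation=2))"
```

```text
15.775 yaw 0.469 Tz [-1.032  1.094  0.281] F [-4.2 -4.1  7.1] e6 -0.05
```

View pics/s6.png

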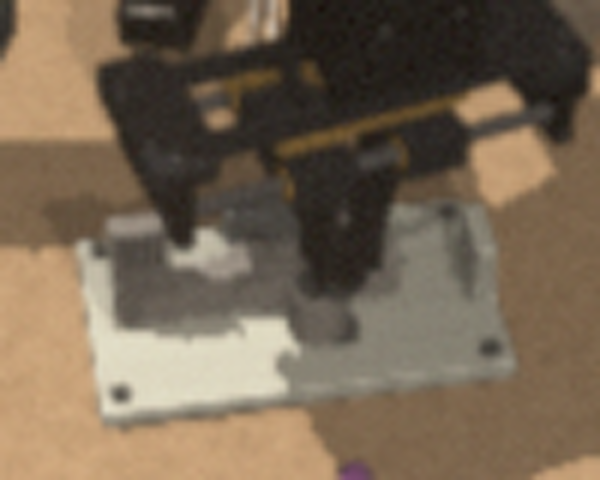

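The picture shows the roller, at about (325,320) in the crop, now up against the blade. Joint effort 6 stepped by about 0.09 N m from yaw 0.67 onward, so the knob is roughly 0.13 rad past the nip, where about 7 N is expected. I'll let go.

Emit:
carry_out([
  [0, 0, 0],
  [0, 0, 0],
  [0, 0, 0],
  [0, 0, 0],
  [0, 0, 0],
], roll=[0, 0, 0, 0, 0], hand=45)

```text
time: 16.45
tcp_pos: [0.5712, 0.0328, 0.0532]
ee_rot: [0.852, -0.523, -0.0, 0.0]
wrist_force: [0.4, 0.4, 0.5]
finger_gap: 0.0388
finger_force: 0.0
```

Emit:
carry_out([
  [0, 0, -3],
  [0, 0, -6],
  [0, 0, -8],
  [0, 0, -8],
  [0, 0, -8],
], roll=[0, 0, 0, 0, 0])

```text
time: 17.08
tcp_pos: [0.5707, 0.0328, 0.1324]
ee_rot: [0.852, -0.523, -0.001, 0.001]
wrist_force: [0.1, 0.4, -0.6]
finger_gap: 0.0391
finger_force: 0.0
```

```bash
python3 t.py; python3 -c "
from h import *
p,d=robot.read_camera('side'); P=cloud('side',d); A=P[170:240,260:365]; X=(A[...,:2]-O)*1000@np.c_[ex,ey]
for lo,hi in((.045,.072),(.031,.042)):
  m=(A[...,2]>lo)&(A[...,2]<hi)&(X[...,0]<-30)&(X[...,0]>-100)&(abs(X[...,1])<25); q=X[m]; print(len(q),q.mean(0),q.min(0),q.max(0))
x,y=S(-100,0); go(x,y,.134,TH); go(x,y,.134,TH+np.pi/2)
"
```

```text
17.075 yaw 0.4701 Tz [-0.076  0.139  0.012] F [ 0.1  0.4 -0.6] e6 0.001
90 [-65.05645723  -2.34758951] [-77.67818423  -7.13250024] [-51.81530605   5.94649503]
63 [-50.97479612  -1.86025962] [-76.30192625  -6.68634221] [-30.10587885   7.40062391]
offset cm [-4.75 11.22 -0.15] yaw 2.0405 roll -1.343
offset cm [-4.75 11.22 -0.15] yaw 2.0405 roll 0.228
```

The gauge moved about 4 mm to +y and now sits against the shoe, so it is pinched. Next I go behind the tail with shut fingers.

Emit:
carry_out([
  [-1, 2.5, 0],
  [-2, 5, 0],
  [-3, 7.5, 0],
  [-4, 9.5, 0],
  [-4.7, 11.2, 0],
  [-4.7, 11.2, 0],
  [-4.7, 11.2, 0],
  [-4.7, 11.2, 0],
  [-4.7, 11.2, 0],
  [-4.7, 11.2, 0],
], roll=[-0.17, -0.34, -0.51, -0.68, -0.85, -1.02, -1.19, -1.34, -1.34, -1.34], hand=0, force=20)

```text
time: 18.38
tcp_pos: [0.4501, 0.0239, 0.133]
ee_rot: [0.993, 0.118, -0.001, 0.0]
wrist_force: [0.0, 0.1, 0.0]
finger_gap: 0.0005
finger_force: 0.0
```

```bash
python3 t.py; python3 -c "
from h import *
x,y=S(-102,1.9); go(x,y,.022,TH); s=robot.read_state(); print(s['finger_gap'],(s['tcp_pos'][:2]-O)@np.c_[ex,ey]*1000)
p,d=robot.read_camera('top'); P=cloud('top',d); A=P[140:260,280:380]; X=(A[...,:2]-O)*1000@np.c_[ex,ey]
m=(A[...,2]>.031)&(A[...,2]<.041)&(X[...,0]<80)&(X[...,0]>-100)&(abs(X[...,1])<14);q=X[m]; print(len(q),np.percentile(q,[2,50,98],axis=0) if len(q) else 0)
"
```

```text
18.375 yaw 1.8079 Tz [-0.082  0.127 -0.016] F [0.  0.1 0. ] e6 -0.004
offset cm [-0.28 -0.25 11.1 ] yaw -2.9046 roll -0.005
0.0004962995161702997 [-99.11847332  -0.56393984]
64 [[22.74883053 -2.99216125]
 [38.62289592  5.81995477]
 [51.03774544 13.53087234]]
```

Emit:
carry_out([
  [-0.3, -0.25, 3],
  [-0.3, -0.25, 7],
  [-0.3, -0.25, 10],
  [-0.3, -0.25, 11.1],
  [-0.3, -0.25, 11.1],
], roll=[0, 0, 0, 0, 0])

```text
time: 19.05
tcp_pos: [0.4469, 0.0257, 0.0223]
ee_rot: [0.993, 0.119, -0.001, 0.0]
wrist_force: [0.7, 0.6, 0.5]
finger_gap: 0.0007
finger_force: 0.0
```

```bash
cat > f.py <<'E'
from h import *
s=robot.read_state(); F=s["wrist_force"]; print(round(s["time"],2),"stand xy",((s["tcp_pos"][:2]-O)@np.c_[ex,ey]*1000).round(1),s["tcp_pos"][2].round(4),"Fx,Fy",np.round(F[:2]@np.c_[ex,ey],2),"Fz",F[2].round(1))
E
python3 f.py
```

```text
19.05 stand xy [-101.8    1.9] 0.0223 Fx,Fy [0.85 0.42] Fz 0.5
```

Emit:
carry_out([
  [0.3, 0, 0],
  [0.6, 0, 0],
  [0.8, 0, 0],
  [1, 0, 0],
  [1.2, 0, 0],
], roll=[0, 0, 0, 0, 0])

```text
time: 19.68
tcp_pos: [0.4582, 0.0284, 0.0226]
ee_rot: [0.993, 0.119, -0.001, 0.0]
wrist_force: [-1.7, -0.2, 0.9]
finger_gap: 0.0001
finger_force: 1.0
```

```bash
python3 f.py
```

```text
19.68 stand xy [-90.2   1.9] 0.0226 Fx,Fy [-1.71  0.23] Fz 0.9
```

Emit:
carry_out([
  [0.1, 0, 0],
  [0.2, 0, 0],
  [0.3, 0, 0],
  [0.4, 0, 0],
  [0.5, 0, 0],
], roll=[0, 0, 0, 0, 0])

```text
time: 20.3
tcp_pos: [0.4631, 0.0296, 0.0224]
ee_rot: [0.993, 0.119, -0.0, 0.0]
wrist_force: [-2.7, -0.9, 0.3]
finger_gap: 0.0002
finger_force: 2.0
```

```bash
python3 f.py
```

```text
20.3 stand xy [-85.2   1.8] 0.0224 Fx,Fy [-2.85 -0.24] Fz 0.3
```

Emit:
carry_out([
  [0.1, 0, 0],
  [0.2, 0, 0],
  [0.3, 0, 0],
], roll=[0, 0, 0])

```text
time: 20.68
tcp_pos: [0.4663, 0.0304, 0.0225]
ee_rot: [0.993, 0.119, -0.0, 0.0]
wrist_force: [-3.8, -1.3, 0.0]
finger_gap: 0.0006
finger_force: 1.9
```

```bash
python3 f.py
```

```text
20.68 stand xy [-81.8   1.9] 0.0225 Fx,Fy [-4.01 -0.32] Fz 0.0
```

Emit:
carry_out([
  [0.1, 0, 0],
  [0.2, 0, 0],
], roll=[0, 0])

```text
time: 20.92
tcp_pos: [0.4683, 0.0309, 0.0225]
ee_rot: [0.993, 0.119, -0.0, 0.0]
wrist_force: [-2.9, -1.1, -0.1]
finger_gap: 0.0001
finger_force: 1.9
```

```bash
python3 f.py
```

```text
20.93 stand xy [-79.8   1.9] 0.0225 Fx,Fy [-3.06 -0.34] Fz -0.1
```

Emit:
carry_out([
  [0.1, 0, 0],
  [0.2, 0, 0],
], roll=[0, 0])

```text
time: 21.18
tcp_pos: [0.4703, 0.0314, 0.0226]
ee_rot: [0.993, 0.119, 0.0, -0.0]
wrist_force: [-3.7, -1.7, -1.5]
finger_gap: 0.0001
finger_force: 1.9
```

```bash
python3 f.py
```

```text
21.18 stand xy [-77.7   1.9] 0.0226 Fx,Fy [-3.97 -0.79] Fz -1.5
```

Emit:
carry_out([
  [0.1, 0, 0],
  [0.2, 0, 0],
], roll=[0, 0])

```text
time: 21.42
tcp_pos: [0.4722, 0.0319, 0.0226]
ee_rot: [0.993, 0.119, 0.0, -0.0]
wrist_force: [-3.3, -1.9, -0.0]
finger_gap: 0.0004
finger_force: 1.9
```

```bash
python3 f.py
```

```text
21.43 stand xy [-75.7   1.9] 0.0226 Fx,Fy [-3.64 -1.1 ] Fz -0.0
```

The push force averages about 3.5 N, steady with no jamming. Together with the torque step this puts the pinch inside the band, so I'll carry on to the stop.

Emit:
carry_out([
  [0.2, 0, 0],
  [0.4, 0, 0],
  [0.6, 0, 0],
  [0.8, 0, 0],
  [1, 0, 0],
  [1.2, 0, 0],
  [1.4, 0, 0],
  [1.5, 0, 0],
], roll=[0, 0, 0, 0, 0, 0, 0, 0])

```text
time: 22.42
tcp_pos: [0.4869, 0.0355, 0.0226]
ee_rot: [0.993, 0.119, 0.0, 0.0]
wrist_force: [-3.2, -2.3, 0.7]
finger_gap: 0.0003
finger_force: 1.9
```

```bash
python3 f.py
```

```text
22.43 stand xy [-60.6   1.9] 0.0226 Fx,Fy [-3.68 -1.43] Fz 0.7
```

Emit:
carry_out([
  [0.1, 0, 0],
  [0.2, 0, 0],
], roll=[0, 0])

```text
time: 22.68
tcp_pos: [0.4884, 0.0358, 0.0225]
ee_rot: [0.993, 0.119, -0.0, 0.0]
wrist_force: [-5.2, -1.4, 0.6]
finger_gap: 0.0003
finger_force: 2.6
```

```bash
python3 f.py
```

```text
22.68 stand xy [-59.1   1.8] 0.0225 Fx,Fy [-5.36 -0.16] Fz 0.6
```

Emit:
carry_out([
  [0.1, 0, 0],
], roll=[0])

```text
time: 22.8
tcp_pos: [0.4884, 0.0358, 0.0224]
ee_rot: [0.993, 0.119, -0.001, 0.0]
wrist_force: [-6.9, -0.7, 4.1]
finger_gap: 0.0005
finger_force: 3.6
```

```bash
python3 f.py
```

```text
22.8 stand xy [-59.1   1.8] 0.0224 Fx,Fy [-6.91  0.97] Fz 4.1
```

Emit:
carry_out([
  [0.1, 0, 0],
  [0.1, 0, 0],
], roll=[0, 0])

```text
time: 23.05
tcp_pos: [0.4884, 0.0357, 0.0222]
ee_rot: [0.993, 0.119, -0.002, 0.0]
wrist_force: [-7.8, -1.1, 2.8]
finger_gap: 0.0002
finger_force: 4.0
```

```bash
python3 f.py
```

```text
23.05 stand xy [-59.1   1.8] 0.0222 Fx,Fy [-7.84  0.8 ] Fz 2.8
```

Emit:
carry_out([
  [-0.3, 0, 0],
  [-1, 0, 0],
  [-3, 0, 0],
  [-4, 0, -3],
  [-4, 0, -8],
  [-4, 0, -12],
  [-4, 0, -12],
  [-4, 0, -12],
], roll=[0, 0, 0, 0, 0, 0, 0, 0])

```text
time: 24.05
tcp_pos: [0.4521, 0.0272, 0.1427]
ee_rot: [0.993, 0.119, 0.001, -0.0]
wrist_force: [0.1, -0.5, -0.9]
finger_gap: 0.0003
finger_force: 0.0
```

```bash
python3 f.py; python3 -c "
from h import *
p,d=robot.read_camera('side'); P=cloud('side',d); A=P[170:240,260:365]; X=(A[...,:2]-O)*1000@np.c_[ex,ey]
cv2.imwrite('pics/s9.png',cv2.resize(p[160:245,265:370],None,fx=6,fy=6,interpolation=2))
m=(A[...,2]>.045)&(A[...,2]<.073)&(X[...,0]<-10)&(X[...,0]>-60)&(abs(X[...,1])<25); q=X[m]; print(len(q),q.mean(0),q.min(0),q.max(0),A[m][:,2].max())"
```

```text
24.05 stand xy [-96.4   2.2] 0.1427 Fx,Fy [-0.06 -0.49] Fz -0.9
92 [-34.14958234  -2.44586802] [-46.58439112  -7.3351448 ] [-21.12155636   7.21066268] 0.06928120200503071
```

View pics/s9.png

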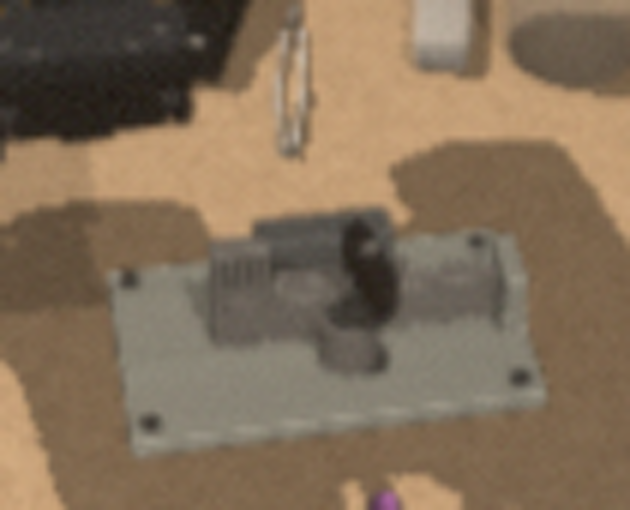

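The gauge stands upright with its nose against the stop at (500,290) in the crop. Its x is about +18 mm, and the roller is still against the blade. Handing in.

```bash
python3 -c "
from h import *
print(robot.close_job())"
```

```text
the job is handed in; nothing more can be done
None
```

The job is handed in: the gauge stands upright with its nose at the end stop, and the measured drag of about 3.5 N (below the 4 to 7 N the task names) suggests a pinch of roughly 4 to 5 N; the hand-in returned no verdict.

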